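Seat a railing post in its jig and hold the sprung keeper over it

ROBOT

A 6-joint arm with a two-finger parallel gripper is mounted at the origin on the work surface. World frame = base frame: x ahead of the robot, y to its left, z up, the work surface at z = 0. Lengths are in mm, angles in rad, forces in N, time in s.
With the tool pointing down it reaches from about 275 to 1000 mm from the base axis. Payload 8.4 kg.
Tool frame: the origin (TCP) lies at the centre of the arm's flange, where the gripper is bolted on; the fingertips stand 173 mm ahead of it and the grasp point (between the pads) lies 155 mm ahead of it (tcp_to_tips is the distance from the TCP to the fingertips, in mm); z points along the fingers, x is the direction in which the jaws open and shut, and the axes are right-handed (so a half turn about z gives the same grasp; the last joint's range is limited). The gripper opens to 85 mm and grips with 20 to 120 N. Pads are 22 mm wide; open, the fingers measure 114 mm over their backs; the gripper's body (76 mm by 85 mm) begins 54 mm behind the grasp point. The pads swing forward as they close: fully open they stand 13 mm farther back than shut.
Start: joints at [-1.343, 0.353, 1.633, -0, 1.155, -0.002], TCP at [142.363, -608.574, 404.681] pointing down, gripper open.
Joint ranges: [-2.63, 2.63], [-0.92, 2.1], [0.06, 2.66], [-1.3, 4.44], [0, 2.69], [-3.02, 3.02]. Speed limits (rad/s): [2.22, 2.22, 2.79, 3.14, 3.14, 3.14].

INTERFACE

Orientations are given as [roll, pitch, yaw] about the fixed x, y, z axes, in that order (R = Rz(yaw) Ry(pitch) Rx(roll)).
In Python, from rig import sense, grab_frame, camera_info, sign_off, tcp_to_tips gives the robot as it stands.
- The arm moves only by the shell command python3 -m creep 'ROWS' [FORCE]. ROWS is text: rows parted by semicolons, each of 5 numbers parted by spaces: the opening in per cent of the stroke, from 0 (shut) to 100 (fully open), then the shift along the tool's x, y, z in cm, then the turn about the tool's z in degrees. In form: fingers tx ty tz roll; .... A call has 1 to 20 rows; each row is the pose to reach, as a shift and turn from the pose measured when the call began, along the tool's axes at that moment; what a row does not reach only later rows make up. A row lasts 1/10 s, in which the tool goes at most 50 mm and 8.59 degrees, less where a joint would pass 70% of its speed; a pose out of reach is approached as far as the arm can. A call with a gripper value outside its range is refused whole. The fingers move at their own pace and stop on an object; FORCE is the grip in N (left out, the last holds). Time passes only in rows, so rows that repeat a pose let the fingers close. It gives the time, the measured TCP pose, the force and the opening at its end, in the units of the state.
- sense(): the state, without advancing time (a new reading comes with each control period).
- grab_frame(name): name is "side" or "top"; returns (picture, depth): 400x640x3 uint8, blue, green, red; 400x640 float32, mm along the optical axis (not along the pixel's ray), 0 where there is no reading.
- camera_info(name): a dict with "vertical_fov" (degrees; the focal length in pixels is half the picture's height over the tangent of half this angle, whatever the lens; pixels are square), "cx", "cy" (the principal point, pixels), "world_to_cam" (4x4, takes a point from world to camera coordinates). Camera axes: x right, y down, z forward; pixel columns grow to the right and rows downward; lengths in mm; the calibration is good to about 2 mm. A picture is of the moment at which its call begins. camera_info takes no time and is no camera call.
- sign_off(): hands the job in, once; it reports no verdict.
The state is a dict: "clock": time; "qpos": joint angles; "qvel": joint speeds; "joint_efforts": joint torques, N m; "eef_pos": TCP position; "tcp_rot": TCP orientation; "contact_force": force on the tool from outside, world axes, zero at the start; "wrist_torque": the same for the moment, N m; "opening": opening from 0.0 (shut) to 1.0 (fully open).
Only numpy, scipy, OpenCV 4.12 (cv2) and the standard library are available. Lean on these libraries where they do the work, as an engineer would, in place of code of your own. Each camera call takes 0.05 s, during which the arm holds its last target.

TASK

Seat the railing post with the oblong two-hole foot fully down on the two dowels of the jig, either way round, and let go of it. Then with the fingers swing the sprung lever by its upright wooden handle forward, away from the robot, to its stop, so that its keeper lies over the foot, and finish while holding it there against the spring. At the end the post is still fully seated and the fingers are clear of it; leave the round-footed post, the glue bottle and the brush where they are.

Things in the scene. Friction and masses are not known exactly. Their poses are not given: they have to be found in the camera images.
- post: Loose red railing post to be seated, 0.2 kg: foot 64 (x) by 130 (y) by 20 mm thick, in its middle a square post 30 x 30 mm, sides along x and y, top 82 mm above the underside (brass band at its bottom ends at 26 mm). Two through holes, 13 mm wide, 45 mm either side of the middle along y. Origin: centre of the underside, z up. Stands on the bench at the robot's right at any yaw.
- round_post: Bystander: the same red square post, 30 x 30 mm, 82 mm tall, but on a round foot 72 mm in diameter, 20 mm thick, without holes. Origin: centre of the underside, z up. It and the two-hole post may have swapped places.
- glue: Bystander: white glue bottle 48 mm in diameter, 110 mm tall, standing beyond the jig. Origin: centre of the underside, z up.
- brush: Bystander: brush about 170 mm long lying on the bench left of the jig.
- jig: Assembly jig fixed to the bench: plywood board 18 mm thick, x -75 to 75 mm, y -85 to 175 mm from its origin, which is on the underside below the seat. Its x points away from the robot, its y to the robot's left, turned by a small yaw. It carries two dowels, the lever's pivot body and two steel pins (10 mm thick, tops 56 mm above the bench) that bound the lever's swing.
- seat (a point): Seat: on the board's top, 18 mm above the bench, midway between two upright steel dowels; axes as the jig's. The dowels stand 45 mm either side along y, 10 mm in diameter, 14 mm tall, tips tapered. The post is seated when its origin is here and its y axis lies along the seat's y, either way round, the foot flat on the board.
- pivot (a point): On the lever's vertical pivot axis, 115 mm from the seat along the jig's +y, 51 mm above the bench.
- handle (a point): On the axis of the lever's upright wooden handle (20 mm in diameter, 51 to 103 mm above the bench), 87 mm above the bench, 100 mm from the pivot axis; moves with the lever. The lever is a steel bar 16 mm wide, 43 to 51 mm above the bench; opposite the handle it goes on 78 mm past the pivot as the keeper, which swings 5 mm over the seated foot (a foot not fully down blocks it).
- keeper (a joint): Lever angle, rad. 0: at rest, the handle lying from the pivot 1.0 rad anticlockwise (seen from above) of the jig's +y, towards the robot. 1.0: at its stop, the handle along the jig's +y. Grows clockwise, the handle going away from the robot. The spring takes about 4 N at the handle to start and 8 N at the stop, and swings the lever back when let go.
There are look-alikes about, which are no part of the job. What is shaped like the post but black or grey is not meant.

How it is judged:
By the outcome, as a careful person would: the job done as asked, in the order asked, and still so for the second after the job is handed in, while the arm keeps its last pose, push and grip.
It also fails if it takes over 48 s, if anything falls off the work surface, if the arm or the gripper's body presses on something with over 40 N, if the wrist force passes 120 N, or if a joint passes its speed limit or range.

## Working session

There is one attempt and no reset: what is moved stays moved. The work goes in short steps, Python scripts to look and compute and a shell command to move; the robot and the scene stay as the last step left them, time stands still between calls to the robot, and variables do not carry over. Pictures are saved under pics/ and viewed, and the job is handed in when it is done.

```bash
mkdir -p pics; ls; python3 - <<'E'
from rig import *
import cv2,numpy as np
s=sense();print(s)
for n in("side","top"):
    p,d=grab_frame(n);cv2.imwrite(f"pics/{n}0.png",p);np.save(f"{n}0.npy",d)
    print(n,camera_info(n))
print(tcp_to_tips)
E
```

```text
pics
{'clock': 0.0, 'qpos': array([-1.34338053e+00,  3.53662442e-01,  1.63412454e+00, -4.92153609e-05,
        1.15520793e+00, -2.39737797e-03]), 'qvel': array([-0.00069942, -0.00080919,  0.00076205, -0.00143989, -0.0021099 ,
        0.00135084]), 'joint_efforts': array([ 8.80597918e-05, -6.05251837e+01, -3.42064333e+01, -1.16876486e-04,
        9.19117330e-03, -2.26563736e-05]), 'eef_pos': array([ 142.31436049, -608.34445597,  403.95669106]), 'tcp_rot': array([ 3.14155102e+00,  1.40236216e-03, -1.34096328e+00]), 'contact_force': array([0.54760964, 0.44314345, 0.28527537]), 'wrist_torque': array([ 0.00839925,  0.07051034, -0.02954958]), 'opening': 0.9989556839719769}
side {'vertical_fov': 43.30273234424536, 'cx': 319.60547914631957, 'cy': 200.6343014571064, 'world_to_cam': array([[ 9.81482761e-01, -1.91312390e-01,  9.54777552e-03,
        -5.75193422e+02],
       [-8.81731679e-02, -4.95477586e-01, -8.64133933e-01,
         1.62863592e+02],
       [ 1.70050237e-01,  8.47290701e-01, -5.03171328e-01,
         1.04422986e+03],
       [ 0.00000000e+00,  0.00000000e+00,  0.00000000e+00,
         1.00000000e+00]])}
top {'vertical_fov': 52.23795915906566, 'cx': 317.15284129391455, 'cy': 202.14241857556217, 'world_to_cam': array([[-1.15528522e-02, -9.99933036e-01, -6.74787159e-04,
         7.86384372e+01],
       [-9.93321219e-01,  1.15539337e-02, -1.14801844e-01,
         6.05648797e+02],
       [ 1.14801953e-01, -6.56008328e-04, -9.93388183e-01,
         1.00751892e+03],
       [ 0.00000000e+00,  0.00000000e+00,  0.00000000e+00,
         1.00000000e+00]])}
173.4
```

View pics/top0.png

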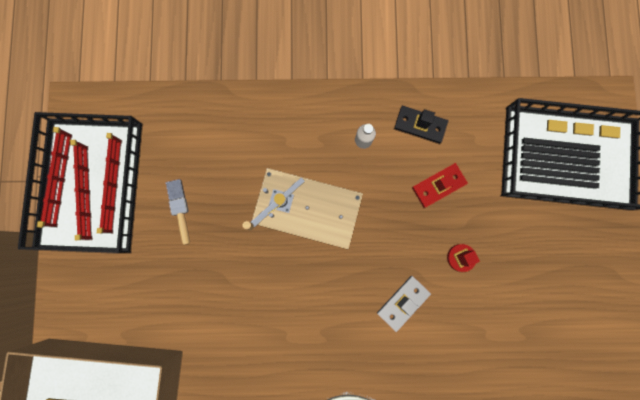

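View pics/side0.png

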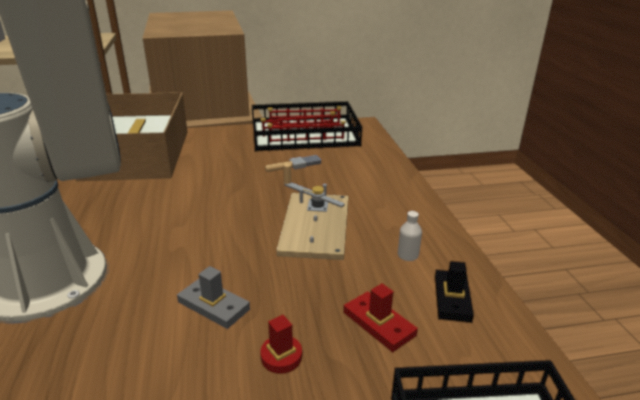

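The candidates in the top view are a red oblong foot at (440,185), a red round foot at (463,258), a grey two-hole at (404,303) and a black two-hole at (421,123). Only (440,185) is both red and oblong with holes. I'll confirm that in an enlarged crop and read the jig points off the same picture.

```bash
cat > h.py <<'E'
import numpy as np,cv2
from rig import *
def cam(n):
    c=camera_info(n);f=200/np.tan(np.radians(c["vertical_fov"]/2));return f,c["cx"],c["cy"],np.array(c["world_to_cam"])
def ray(n,u,v,z):
    f,cx,cy,T=cam(n);R=T[:3,:3];t=T[:3,3];o=-R.T@t;d=R.T@np.array([(u-cx)/f,(v-cy)/f,1]);return o+d*(z-o[2])/d[2]
def proj(n,P):
    f,cx,cy,T=cam(n);p=T[:3,:3]@np.array(P,float)+T[:3,3];return np.array([cx+f*p[0]/p[2],cy+f*p[1]/p[2]])
def cloud(n,d):
    f,cx,cy,T=cam(n);v,u=np.mgrid[:400,:640];P=np.stack([(u-cx)/f*d,(v-cy)/f*d,d],-1)-T[:3,3];return P@T[:3,:3]
def crop(src,dst,x,y,w,h,s):
    p=cv2.imread(src) if isinstance(src,str) else src
    cv2.imwrite(dst,cv2.resize(p[y:y+h,x:x+w],None,fx=s,fy=s,interpolation=cv2.INTER_CUBIC))
E
python3 - <<'E'
from h import *
crop("pics/top0.png","pics/c1.png",400,150,80,60,10)
crop("pics/top0.png","pics/c2.png",235,160,135,95,5.9)
E
```

```text
(no output)
```

View pics/c1.png

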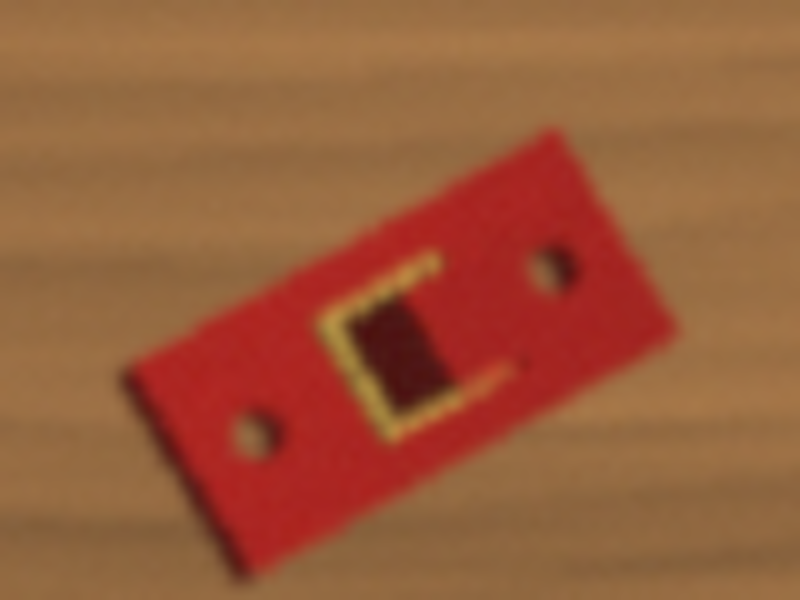

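View pics/c2.png

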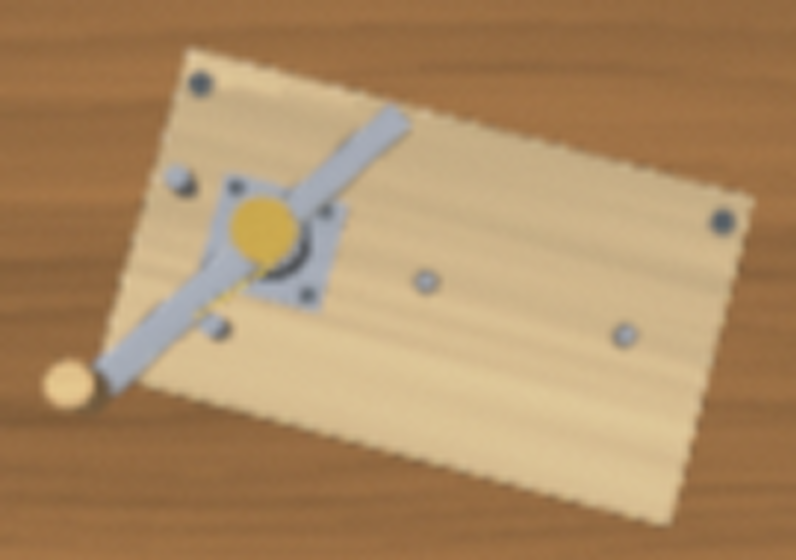

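The crop confirms it: a red oblong foot with holes at (425.7,193.4) and (455.3,176.8). The jig crop shows dowels at about (307,208) and (341,217), with the handle top at (247,225).

```bash
python3 - <<'E'
from h import *
c=lambda x,y,z:ray("top",400+(x+.5)/10-.5,150+(y+.5)/10-.5,z)[:2]
q=lambda x,y,z:ray("top",235+(x+.5)/5.9-.5,160+(y+.5)/5.9-.5,z)[:2]
C=[c(*p,20) for p in((557,128),(682,330),(255,578),(128,370))]
print("sides",[np.linalg.norm(C[i]-C[(i+1)%4]).round(1) for i in range(4)])
print("post centre corners",np.mean(C,0))
H=[c(257,434,20),c(553,268,20)];print("holes",np.mean(H,0),np.linalg.norm(H[0]-H[1]))
a=(C[0]-C[3])+(C[1]-C[2]);print("long axis deg",np.degrees(np.arctan2(a[1],a[0])))
a=H[1]-H[0];print(np.degrees(np.arctan2(a[1],a[0])))
J=[q(*p,18) for p in((187,48),(755,200),(670,525))]
print([np.linalg.norm(J[i]-J[i+1]) for i in(0,1)]);a=J[0]-J[1];jy=np.degrees(np.arctan2(a[1],a[0]))-90;print("jyaw",jy)
D=[q(427,282,32),q(624,335,32)];a=D[0]-D[1];y2=np.degrees(np.arctan2(a[1],a[0]))-90
print("dowels",D,np.linalg.norm(a),y2,"seat",np.mean(D,0))
mid=(J[0]+J[2])/2;  # (0,45) in jig
t=np.radians(jy);print("seat from corners",mid-45*np.array([-np.sin(t),np.cos(t)]))
h=q(69,384,103);print("handle",h);p=q(263,230,75);print("pivot(z?)",p)
# red pixels mask top face in depth
d=np.load("top0.npy");P=cloud("top",d);b=cv2.imread("pics/top0.png").astype(int)
m=(b[...,2]>120)&(b[...,1]<60)&(abs(P[...,2]-20)<5);m[:, :400]=0;m[:,480:]=0;m[220:]=0
r=cv2.minAreaRect(P[m][:,:2].astype(np.float32));print(m.sum(),r,P[m][:,2].mean())
m=(P[...,2]>70)&(P[...,2]<95);m[:,:400]=0;m[:,480:]=0;m[:150]=0;m[220:]=0;print("posttop",m.sum(),P[m].mean(0))
ds=np.load("side0.npy");Q=cloud("side",ds);mm=(Q[...,2]>25)&(Q[...,2]<90);mm&=(abs(Q[...,0]-np.mean(H,0)[0])<60)&(abs(Q[...,1]-np.mean(H,0)[1])<60)
print("side post",mm.sum(),np.percentile(Q[mm],[2,98],axis=0))
E
```

```text
sides [np.float64(61.7), np.float64(130.5), np.float64(62.8), np.float64(130.9)]
post centre corners [ 650.4374164  -249.29284642]
holes [ 650.43196139 -249.10812222] 89.94488493322079
long axis deg -61.07851323809466
-61.568520053885095
[np.float64(260.71790790374274), np.float64(147.66518689563932)]
jyaw -15.830098501148711
dowels [array([593.66448621,  97.85397491]), array([569.62870902,  12.83661524])] 88.34970305562946 -15.786452350577292 seat [581.64659761  55.34529507]
seat from corners [582.05955809  55.4734175 ]
handle [546.80562821 240.42371951]
pivot(z?) [611.82168598 164.96155332]
772 ((650.607421875, -249.31756591796875), (60.6138916015625, 130.2581787109375), 28.509309768676758) 19.97760910059577
posttop 167 [ 648.941818   -248.76989585   81.25427017]
side post 773 [[ 629.48934905 -271.90211052   25.73329938]
 [ 668.00481115 -239.95669155   83.52823367]]
```

```bash
cat >> h.py <<'E'
from scipy.spatial.transform import Rotation as Ro
def rows(x,y,z,yawdeg):
    s=sense();R=Ro.from_euler("xyz",s["tcp_rot"]).as_matrix()
    d=R.T@(np.array([x,y,z])-s["eef_pos"])/10
    r=-(yawdeg-np.degrees(s["tcp_rot"][2]));r=(r+180)%360-180
    print("t=%.2f"%s["clock"],"pos",s["eef_pos"].round(1),"yaw %.2f"%np.degrees(s["tcp_rot"][2]),"rot",s["tcp_rot"].round(4),"F",s["contact_force"].round(1),"op %.3f"%s["opening"],"-> txyz cm",d.round(2),"roll %.2f"%r)
E
python3 -c "
from h import *
rows(650.5,-249.2,300,28.7)"
```

```text
t=0.10 pos [ 142.3 -608.4  404. ] yaw -76.84 rot [-3.1416e+00  1.3000e-03 -1.3410e+00] F [ 0.3  0.4 -0.8] op 1.002 -> txyz cm [-23.39 -57.66  10.43] roll -105.54
```

```bash
python3 -m creep '100 -23.4 -57.7 4 -105.5;100 -23.4 -57.7 4 -105.5;100 -23.4 -57.7 4 -105.5;100 -23.4 -57.7 4 -105.5;100 -23.4 -57.7 4 -105.5;100 -23.4 -57.7 4 -105.5;100 -23.4 -57.7 4 -105.5;100 -23.4 -57.7 4 -105.5;100 -23.4 -57.7 4 -105.5;100 -23.4 -57.7 4 -105.5;100 -23.4 -57.7 4 -105.5;100 -23.4 -57.7 10.4 -105.5;100 -23.4 -57.7 10.4 -105.5;100 -23.4 -57.7 10.4 -105.5;100 -23.4 -57.7 10.4 -105.5;100 -23.4 -57.7 10.4 -105.5;100 -23.4 -57.7 10.4 -105.5'
python3 - <<'E'
from h import *
rows(650.5,-249.2,208,28.7);print(sense()["qpos"])
p,d=grab_frame("top");cv2.imwrite("pics/top1.png",p)
p,d=grab_frame("side");cv2.imwrite("pics/side1.png",p);crop(p,"pics/s1.png",280,180,200,150,4)
E
```

```text
clock: 1.8
eef_pos: [650.4, -250.0, 301.9]
tcp_rot: [3.141, -0.001, 0.499]
contact_force: [-0.2, -0.4, 0.2]
opening: 1.001
t=1.80 pos [ 650.4 -250.   301.9] yaw 28.58 rot [ 3.1412e+00 -1.4000e-03  4.9880e-01] F [-0.2 -0.4  0.2] op 1.001 -> txyz cm [ 0.04 -0.07  9.39] roll -0.12
[-3.69397608e-01  5.61136451e-01  1.54836875e+00  9.81888831e-04
  1.03089038e+00 -8.68675283e-01]
```

View pics/s1.png

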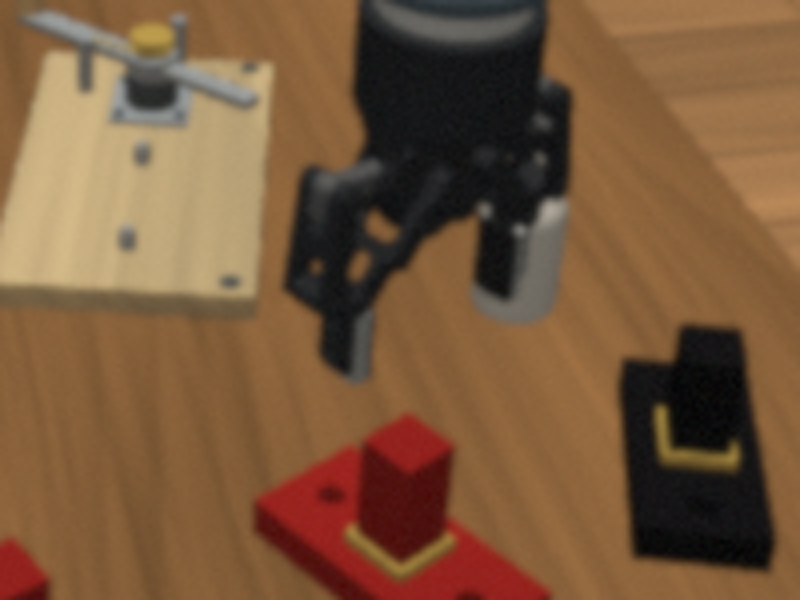

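The gripper is above the red post, with its jaws along the foot's short axis. I'll go down and grip.

```bash
python3 -m creep '100 0 -0.1 4 -0.1;100 0 -0.1 7 -0.1;100 0 -0.1 9.4 -0.1;100 0 -0.1 9.4 -0.1;100 0 -0.1 9.4 -0.1;0 0 -0.1 9.4 -0.1;0 0 -0.1 9.4 -0.1;0 0 -0.1 9.4 -0.1;0 0 -0.1 9.4 -0.1;0 0 -0.1 9.4 -0.1;0 0 -0.1 9.4 -0.1;0 0 -0.1 9.4 -0.1;0 0 -0.1 9.4 -0.1' 60
python3 -c "
from h import *
rows(650.5,-249.2,208,28.7)
p,d=grab_frame('side');crop(p,'pics/s2.png',280,180,200,150,4)"
```

```text
clock: 3.2
eef_pos: [650.3, -249.2, 208.8]
tcp_rot: [3.14, -0.002, 0.501]
contact_force: [-1.2, -0.9, 6.5]
opening: 0.343
t=3.20 pos [ 650.3 -249.2  208.8] yaw 28.69 rot [ 3.1404e+00 -2.0000e-03  5.0080e-01] F [-1.2 -0.9  6.5] op 0.343 -> txyz cm [0.01 0.01 0.08] roll -0.01
```

View pics/s2.png

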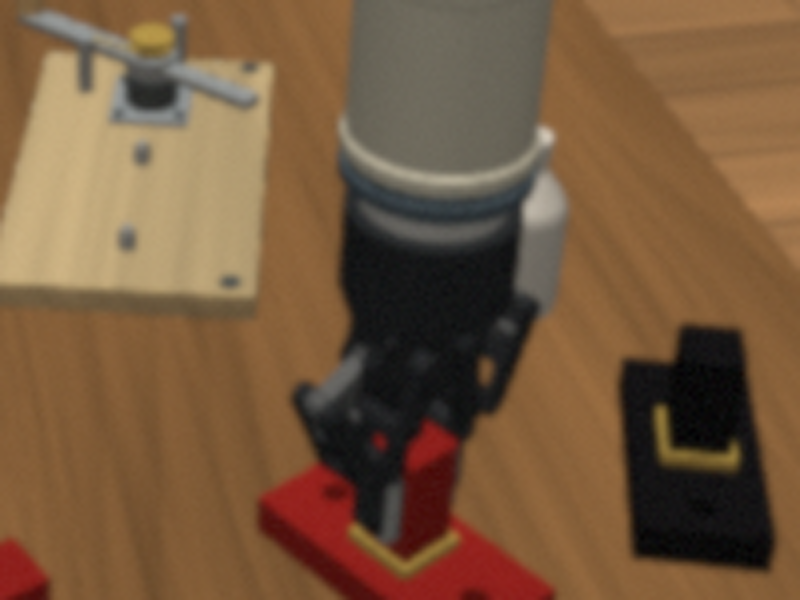

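```bash
python3 -m creep '0 0 0 -4 0;0 0 0 -8 0;0 0 0 -11 0;0 0 0 -11 0'
python3 -c "
from h import *
rows(581.8,55.4,285,-15.8)"
```

```text
clock: 3.65
eef_pos: [651.5, -249.6, 323.7]
tcp_rot: [3.135, -0.007, 0.501]
contact_force: [0.1, -0.5, -2.1]
opening: 0.345
t=3.65 pos [ 651.5 -249.6  323.7] yaw 28.69 rot [ 3.1347 -0.0069  0.5008] F [ 0.1 -0.5 -2.1] op 0.345 -> txyz cm [  8.51 -30.13   3.72] roll 44.49
```

```bash
python3 -m creep '0 8.5 -30.1 0 44.5;0 8.5 -30.1 0 44.5;0 8.5 -30.1 0 44.5;0 8.5 -30.1 0 44.5;0 8.5 -30.1 0 44.5;0 8.5 -30.1 0 44.5;0 8.5 -30.1 2 44.5;0 8.5 -30.1 3.7 44.5;0 8.5 -30.1 3.7 44.5;0 8.5 -30.1 3.7 44.5;0 8.5 -30.1 3.7 44.5;0 8.5 -30.1 3.7 44.5;0 8.5 -30.1 3.7 44.5'
python3 - <<'E'
from h import *
rows(581.8,55.4,250,-15.8)
p,d=grab_frame('side');cv2.imwrite("pics/side3.png",p);crop(p,'pics/s3.png',250,150,150,112,5.3)
p,d=grab_frame('top');cv2.imwrite("pics/top3.png",p);crop(p,'pics/t3.png',235,160,135,95,5.9)
E
```

```text
clock: 4.95
eef_pos: [582.1, 54.7, 285.8]
tcp_rot: [-3.141, -0.011, -0.277]
contact_force: [0.0, 0.4, -3.5]
opening: 0.347
t=4.95 pos [582.1  54.7 285.8] yaw -15.85 rot [-3.1413 -0.0108 -0.2766] F [ 0.   0.4 -3.5] op 0.347 -> txyz cm [-0.09 -0.06  3.58] roll -0.05
```

View pics/s3.png

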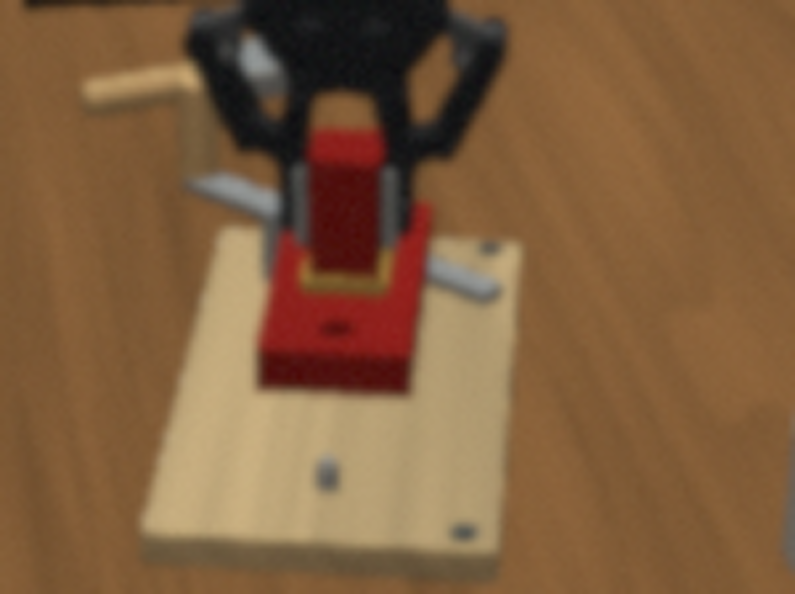

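View pics/t3.png

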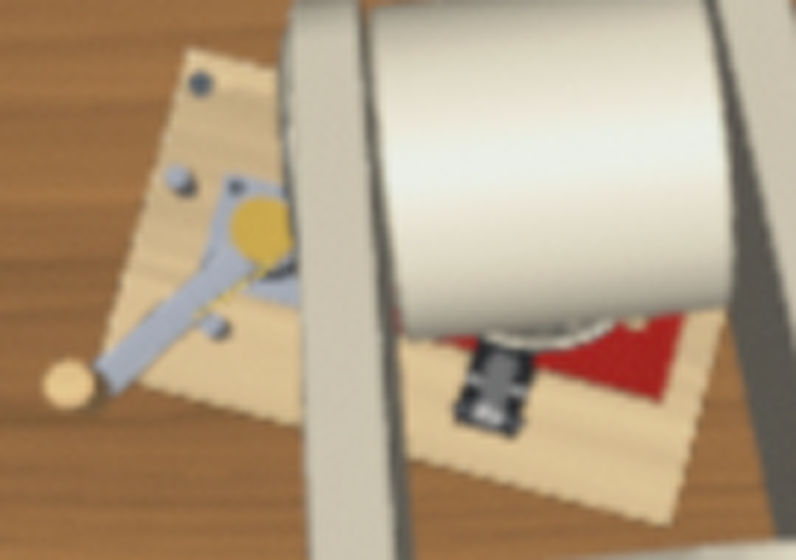

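```bash
cat >> h.py <<'E'
def foot(L=208.8):
    # world point on tool axis L ahead of TCP, referenced to the grasp: post origin
    s=sense();R=Ro.from_euler("xyz",s["tcp_rot"]).as_matrix()
    print("t=%.2f"%s["clock"],"rot",s["tcp_rot"].round(4),"toolz",R[:,2].round(4),"TCP",s["eef_pos"].round(1),"post origin",(s["eef_pos"]+R@np.array([0,0,L])).round(1),"yaw",np.degrees(s["tcp_rot"][2]).round(2),"F",s["contact_force"].round(1),"qv",s["qvel"].round(3).max(),"op",s["opening"].round(3))
    return s["eef_pos"]+R@np.array([0,0,L]),R
E
python3 -c "
from h import *
foot()"
python3 -m creep '0 0 0 0 0;0 0 0 0 0'
python3 -c "
from h import *
foot()"
```

```text
clock: 5.25
eef_pos: [582.1, 54.7, 285.8]
tcp_rot: [-3.141, -0.011, -0.277]
contact_force: [0.6, -0.8, -3.1]
opening: 0.343Traceback (most recent call last):
  File "<string>", line 3, in <module>
    foot()
    ~~~~^^
  File "h.py", line 23, in foot
    print("t=%.2f"%s["clock"],"rot",s["tcp_rot"].round(4),"toolz",R[:,2].round(4),"TCP",s["eef_pos"].round(1),"post origin",(s["eef_pos"]+R@np.array([0,0,L])).round(1),"yaw",np.degrees(s["tcp_rot"][2]).round(2),"F",s["contact_force"].round(1),"qv",s["qvel"].round(3).max(),"op",s["opening"].round(3))
                                                                                                                                                                                                                                                                                      ^^^^^^^^^^^^^^^^^^
AttributeError: 'float' object has no attribute 'round'
Traceback (most recent call last):
  File "h.py", line 23, in foot
    print("t=%.2f"%s["clock"],"rot",s["tcp_rot"].round(4),"toolz",R[:,2].round(4),"TCP",s["eef_pos"].round(1),"post origin",(s["eef_pos"]+R@np.array([0,0,L])).round(1),"yaw",np.degrees(s["tcp_rot"][2]).round(2),"F",s["contact_force"].round(1),"qv",s["qvel"].round(3).max(),"op",s["opening"].round(3))
                                                                                                                                                                                                                                                                                      ^^^^^^^^^^^^^^^^^^
AttributeError: 'float' object has no attribute 'round'
```

```bash
sed -i 's/s\["opening"\].round(3)/round(s["opening"],3)/' h.py
python3 -m creep '0 0 0 2.5 0'
python3 -c "
from h import *
foot()"
python3 -m creep '0 0 0 0 0;0 0 0 0 0;0 0 0 0 0'
python3 -c "
from h import *
foot()"
```

```text
clock: 5.35
eef_pos: [583.9, 54.8, 263.5]
tcp_rot: [-3.139, -0.016, -0.277]
contact_force: [0.6, -0.2, -2.7]
opening: 0.342
t=5.35 rot [-3.1391 -0.0165 -0.2767] toolz [ 0.0165 -0.0021 -0.9999] TCP [583.9  54.8 263.5] post origin [587.4  54.3  54.7] yaw -15.85 F [ 0.6 -0.2 -2.7] qv 0.385 op 0.342
clock: 5.65
eef_pos: [584.3, 54.8, 264.4]
tcp_rot: [-3.139, -0.017, -0.277]
contact_force: [0.3, 0.5, -2.1]
opening: 0.344
t=5.65 rot [-3.1387 -0.0175 -0.2766] toolz [ 0.0176 -0.002  -0.9998] TCP [584.3  54.8 264.4] post origin [588.   54.4  55.6] yaw -15.85 F [ 0.3  0.5 -2.1] qv 0.002 op 0.344
```

```bash

python3 -m creep '0 0 0 -4 0'
python3 -c "
from h import *
foot()"
python3 -m creep '0 0 0 0 0;0 0 0 0 0'
python3 -c "
from h import *
foot()"
```

```text
clock: 5.75
eef_pos: [581.8, 54.7, 301.1]
tcp_rot: [3.141, -0.01, -0.277]
contact_force: [0.6, 0.7, -3.3]
opening: 0.344
t=5.75 rot [ 3.1415 -0.0098 -0.2766] toolz [ 0.0094 -0.0028 -1.    ] TCP [581.8  54.7 301.1] post origin [583.8  54.2  92.3] yaw -15.85 F [ 0.6  0.7 -3.3] qv 0.847 op 0.344
clock: 5.95
eef_pos: [582.1, 54.8, 302.4]
tcp_rot: [-3.141, -0.012, -0.277]
contact_force: [-1.2, -0.2, -3.1]
opening: 0.347
t=5.95 rot [-3.1409 -0.0119 -0.2766] toolz [ 0.0116 -0.0025 -0.9999] TCP [582.1  54.8 302.4] post origin [584.5  54.3  93.6] yaw -15.85 F [-1.2 -0.2 -3.1] qv 0.024 op 0.347
```

```bash

python3 -m creep '0 0 0 -5 0' >/dev/null
python3 -m creep '0 0 0 0 0;0 0 0 0 0;0 0 0 0 0'>/dev/null
python3 -c "
from h import *
foot()"
python3 -m creep '0 0 0 -5 0' >/dev/null
python3 -m creep '0 0 0 0 0;0 0 0 0 0;0 0 0 0 0' >/dev/null
python3 -c "
from h import *
foot();rows(581.8,55.4,275,-15.8)"
```

```text
t=6.35 rot [ 3.1371e+00  1.5000e-03 -2.7660e-01] toolz [-0.0027 -0.0039 -1.    ] TCP [578.2  54.6 344.2] post origin [577.7  53.8 135.4] yaw -15.85 F [-1.1  0.8 -3.2] qv 0.009 op 0.346
t=6.75 rot [ 3.1312  0.017  -0.2766] toolz [-0.0192 -0.0054 -0.9998] TCP [575.3  54.5 385.6] post origin [571.3  53.4 176.8] yaw -15.85 F [ 0.1 -0.8 -3.3] qv 0.004 op 0.344
t=6.75 pos [575.3  54.5 385.6] yaw -15.85 rot [ 3.1312  0.017  -0.2766] F [ 0.1 -0.8 -3.3] op 0.344 -> txyz cm [ 0.79 -0.38 11.04] roll -0.05
```

```bash

python3 -m creep '0 0 0 5 0' >/dev/null
python3 -m creep '0 0 0 0 0;0 0 0 0 0;0 0 0 0 0'>/dev/null
python3 -c "
from h import *
foot();rows(581.8,55.4,275,-15.8)"
```

```text
t=7.15 rot [ 3.1354  0.0059 -0.2765] toolz [-0.0073 -0.0043 -1.    ] TCP [577.6  54.5 342.5] post origin [576.1  53.6 133.7] yaw -15.84 F [ 0.6 -0.9 -2.4] qv 0.002 op 0.342
t=7.15 pos [577.6  54.5 342.5] yaw -15.84 rot [ 3.1354  0.0059 -0.2765] F [ 0.6 -0.9 -2.4] op 0.342 -> txyz cm [ 0.42 -0.24  6.74] roll -0.04
```

Another single 3 cm step down should remove the remaining tilt.

```bash

python3 -m creep '0 0 0 3 0' >/dev/null
python3 -m creep '0 0 0 0 0;0 0 0 0 0;0 0 0 0 0'>/dev/null
python3 -c "
from h import *
p,R=foot();d=R.T@(np.array([581.8,55.4,50])-p)/10;print(d.round(2))"
```

```text
t=7.55 rot [ 3.1398 -0.0054 -0.2765] toolz [ 0.0047 -0.0032 -1.    ] TCP [580.6  54.7 319.2] post origin [581.5  54.1 110.4] yaw -15.84 F [ 0.3 -0.3 -3.7] qv 0.008 op 0.345
[-0.04 -0.15  6.04]
```

```bash

python3 -m creep '0 0 -0.1 2 0;0 0 -0.1 4 0;0 0 -0.1 5.5 0;0 0 -0.1 6.5 0;0 0 -0.1 7 0;0 0 -0.1 7.2 0;0 0 -0.1 7.2 0;0 0 -0.1 7.2 0;0 0 -0.1 7.2 0'
python3 - <<'E'
from h import *
pp,R=foot();d=R.T@(np.array([581.8,55.4,30])-pp)/10;print(d.round(2))
p,d=grab_frame('side');cv2.imwrite("pics/side4.png",p);crop(p,'pics/s4.png',265,175,100,75,8)
p,d=grab_frame('top');crop(p,'pics/t4.png',300,190,80,60,10)
# predicted pixels in side crop for foot top corners at seat pose with underside z of pp
ax=np.array([np.cos(np.radians(-15.84)),np.sin(np.radians(-15.84))]);ay=np.array([-ax[1],ax[0]])
for n,o,s in(("side",(265,175),8),("top",(300,190),10)):
  for sx,sy,dz in((32,-65,20),(-32,-65,20),(32,-65,0),(-32,-65,0),(0,-45,20)):
    P=[*(pp[:2]+sx*ax+sy*ay),pp[2]+dz];q=proj(n,P);print(n,sx,sy,dz,((q-o+.5)*s-.5).round(0))
  S=np.array([581.8,55.4]);print(n,"dowel tip R",((proj(n,[*(S-45*ay),32])-o+.5)*s-.5).round())
E
```

```text
clock: 8.45
eef_pos: [581.4, 55.5, 247.7]
tcp_rot: [3.14, -0.006, -0.277]
contact_force: [-0.9, 1.0, -2.2]
opening: 0.346
t=8.45 rot [ 3.1401 -0.0062 -0.2765] toolz [ 0.0056 -0.0031 -1.    ] TCP [581.4  55.5 247.7] post origin [582.6  54.8  38.9] yaw -15.84 F [-0.9  1.  -2.2] qv 0.001 op 0.346
[-0.1  -0.03  0.89]
side 32 -65 20 [488. 456.]
side -32 -65 20 [256. 443.]
side 32 -65 0 [487. 516.]
side -32 -65 0 [257. 503.]
side 0 -45 20 [379. 410.]
side dowel tip R [376. 489.]
top 32 -65 20 [529. 154.]
top -32 -65 20 [464. 402.]
top 32 -65 0 [523. 163.]
top -32 -65 0 [459. 406.]
top 0 -45 20 [419. 257.]
top dowel tip R [411. 269.]
```

View pics/s4.png

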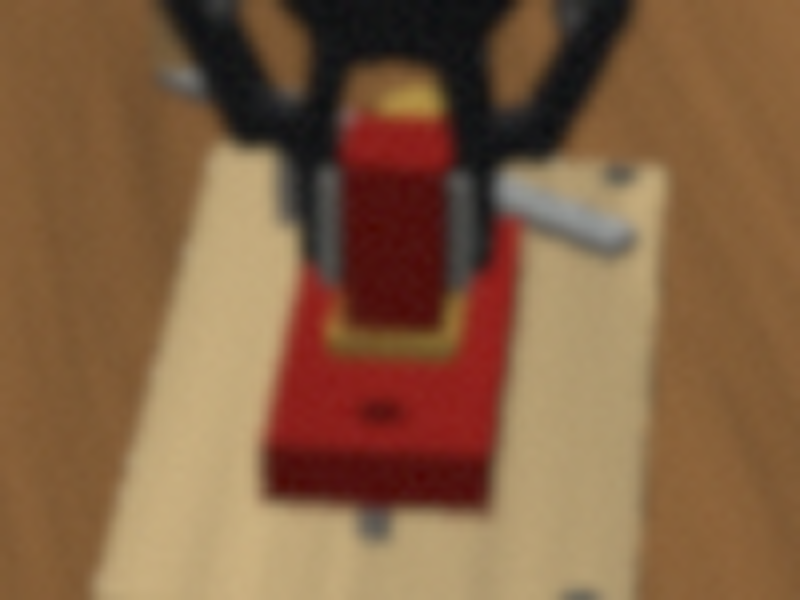

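View pics/t4.png

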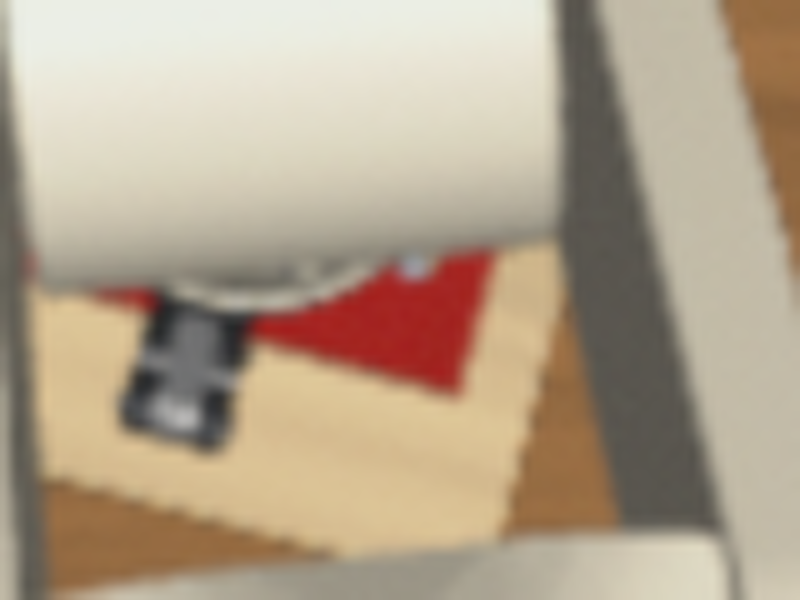

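```bash

python3 -m creep '0 -0.1 0 0 0;0 -0.1 0 0.3 0;0 -0.1 0 0.6 0;0 -0.1 0 0.8 0;0 -0.1 0 1 0;0 -0.1 0 1 0;0 -0.1 0 1 0'
python3 -c "
from h import *
foot()
p,d=grab_frame('side');crop(p,'pics/s5.png',265,175,100,75,8)
p,d=grab_frame('top');crop(p,'pics/t5.png',300,190,80,60,10)"
```

```text
clock: 9.25
eef_pos: [580.4, 55.7, 237.5]
tcp_rot: [3.14, -0.006, -0.277]
contact_force: [-0.7, 0.2, -2.8]
opening: 0.345
t=9.25 rot [ 3.14   -0.0059 -0.2765] toolz [ 0.0052 -0.0032 -1.    ] TCP [580.4  55.7 237.5] post origin [581.5  55.1  28.7] yaw -15.84 F [-0.7  0.2 -2.8] qv 0.002 op 0.345
```

View pics/s5.png

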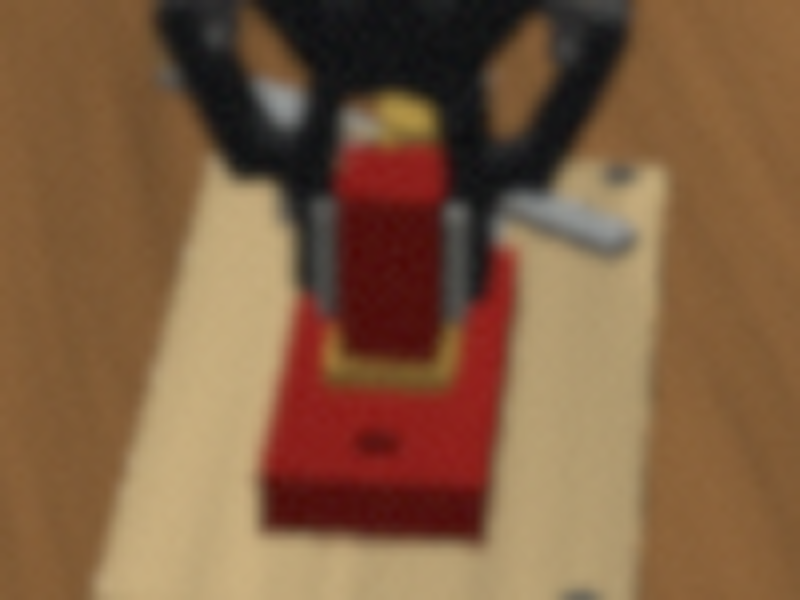

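View pics/t5.png

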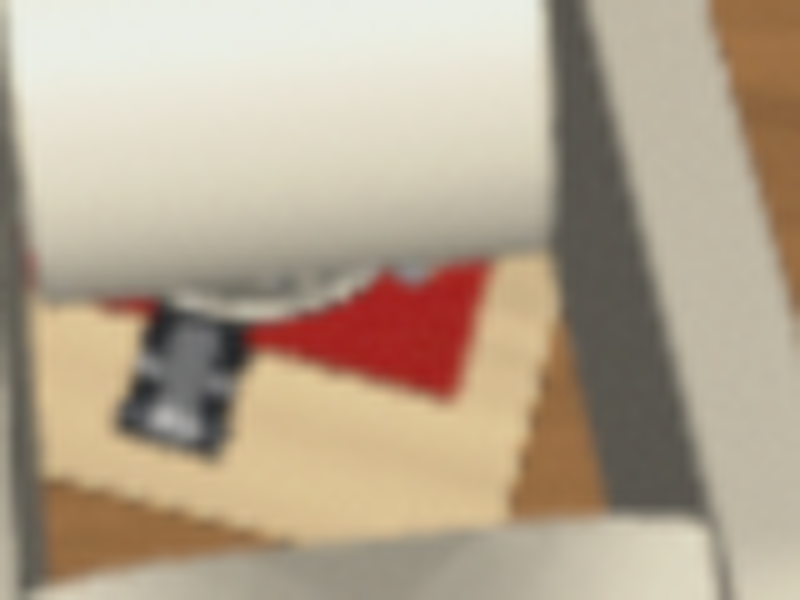

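The foot is 3 mm below the dowel tips with no contact force, so both holes have entered. I'll continue down to the board.

```bash

python3 -m creep '0 0 0 0.3 0;0 0 0 0.6 0;0 0 0 0.8 0;0 0 0 1 0;0 0 0 1.1 0;0 0 0 1.1 0;0 0 0 1.1 0'
python3 -c "
from h import *
foot()"
```

```text
clock: 10.05
eef_pos: [580.5, 55.6, 226.9]
tcp_rot: [3.14, -0.006, -0.277]
contact_force: [-2.1, -1.2, 2.8]
opening: 0.338
t=10.05 rot [ 3.14   -0.006  -0.2766] toolz [ 0.0054 -0.0032 -1.    ] TCP [580.5  55.6 226.9] post origin [581.6  55.   18.1] yaw -15.85 F [-2.1 -1.2  2.8] qv 0.001 op 0.338
```

Contact at a height of 18.1 mm, as expected. I'll open, retreat straight up, and look.

```bash

python3 -m creep '40 0 0 0 0;60 0 0 0 0;100 0 0 0 0;100 0 0 0 0;100 0 0 0 0;100 0 0 0 0;100 0 0 -2 0;100 0 0 -5 0;100 0 0 -9 0;100 0 0 -12 0;100 0 0 -14 0;100 0 0 -14 0;100 0 0 -14 0;100 0 0 -14 0'
python3 - <<'E'
from h import *
foot()
p,d=grab_frame('side');cv2.imwrite("pics/side6.png",p);np.save("side6.npy",d);crop(p,'pics/s6.png',265,175,100,75,8)
p,d=grab_frame('top')
Q=cloud("side",d*0+np.load("side6.npy"))
b=cv2.imread("pics/side6.png").astype(int)
m=(b[...,2]>100)&(b[...,1]<50);w=(abs(Q[...,0]-581)<80)&(abs(Q[...,1]-55)<80)
t=m&w;z=Q[...,2][t];print(t.sum(),np.histogram(z,bins=[10,20,25,30,33,36,39,42,45,50,60,80,95,98,101,104,110]))
f=t&(Q[...,2]>30)&(Q[...,2]<45);A=np.c_[Q[f][:,:2],np.ones(f.sum())];print("plane",np.linalg.lstsq(A,Q[f][:,2],rcond=None)[0],Q[f][:,2].mean())
E
```

```text
clock: 11.45
eef_pos: [579.3, 56.0, 365.6]
tcp_rot: [3.139, -0.004, -0.277]
contact_force: [-0.2, -0.0, 0.3]
opening: 1.0
t=11.45 rot [ 3.1393 -0.0041 -0.2765] toolz [ 0.0034 -0.0033 -1.    ] TCP [579.3  56.  365.6] post origin [580.   55.3 156.8] yaw -15.84 F [-0.2 -0.   0.3] qv 0.007 op 1.0
541 (array([  0,   0,   2,   4,  12, 266, 169,   1,   0,   3,   6,   3,   3,
        55,  17,   0]), array([ 10,  20,  25,  30,  33,  36,  39,  42,  45,  50,  60,  80,  95,
        98, 101, 104, 110]))
plane [-1.35216046e-03 -7.84118338e-04  3.93405939e+01] 38.53247869303078
```

View pics/s6.png

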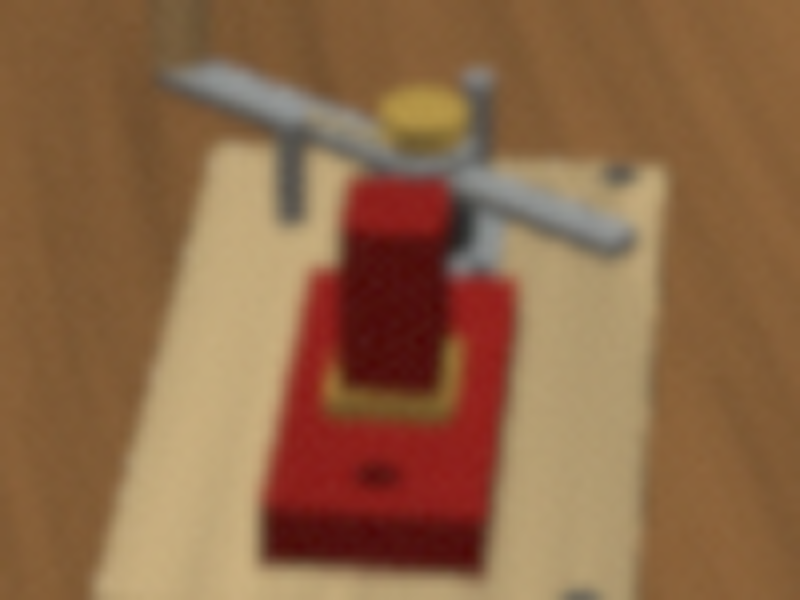

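The foot's top face is at 38.5 mm (38 expected) and level, so the post is seated. Next is the lever handle.

```bash
cat >> h.py <<'E'
S=np.array([581.8,55.4]);_j=np.radians(-15.83);AX=np.array([np.cos(_j),np.sin(_j)]);AY=np.array([-AX[1],AX[0]]);PV=S+115*AY
def handle(th,r=100):
    a=1.0-th;return PV+r*(-np.sin(a)*AX+np.cos(a)*AY)
def go(xy,z,yawdeg,L=155):
    s=sense();R=Ro.from_euler("xyz",s["tcp_rot"]).as_matrix()
    d=R.T@(np.array([*xy,z])-(s["eef_pos"]+R@np.array([0,0,L])))/10
    return d.round(2), round(-(yawdeg-np.degrees(s["tcp_rot"][2])),1)
E
python3 -c "
from h import *
print(handle(0),handle(1));print(go(handle(0),145,41.5))"
```

```text
[546.95290211 240.97379342] [640.44856556 262.24618865]
(array([ -8.25, -16.96,   6.48]), np.float64(-57.3))
```

```bash

python3 -m creep '100 -8.2 -17 0 -57.3;100 -8.2 -17 0 -57.3;100 -8.2 -17 0 -57.3;100 -8.2 -17 0 -57.3;100 -8.2 -17 1 -57.3;100 -8.2 -17 3 -57.3;100 -8.2 -17 5 -57.3;100 -8.2 -17 6 -57.3;100 -8.2 -17 6.5 -57.3;100 -8.2 -17 6.5 -57.3;100 -8.2 -17 6.5 -57.3;100 -8.2 -17 6.5 -57.3'
python3 - <<'E'
from h import *
foot(155);print(go(handle(0),82,41.5))
p,d=grab_frame('side');cv2.imwrite("pics/side7.png",p);crop(p,'pics/s7.png',230,100,150,112,5.3)
p,d=grab_frame('top');crop(p,'pics/t7.png',205,160,165,95,4.8)
E
```

```text
clock: 12.75
eef_pos: [547.5, 241.8, 300.6]
tcp_rot: [3.137, -0.001, 0.723]
contact_force: [0.7, -0.1, 0.2]
opening: 0.999
t=12.75 rot [ 3.1366e+00 -1.4000e-03  7.2250e-01] toolz [ 0.0043 -0.0028 -1.    ] TCP [547.5 241.8 300.6] post origin [548.1 241.4 145.6] yaw 41.4 F [ 0.7 -0.1  0.2] qv 0.002 op 0.999
(array([-0.12, -0.08,  6.36]), np.float64(-0.1))
```

View pics/s7.png

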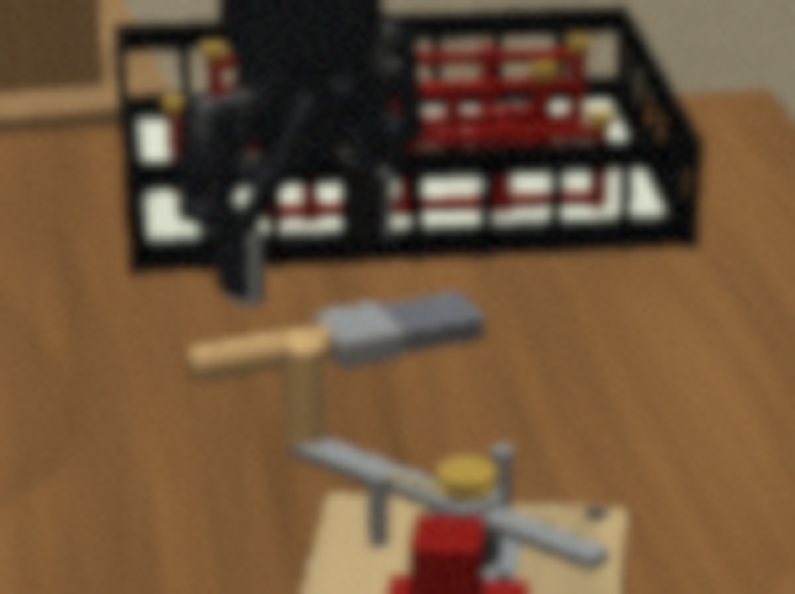

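View pics/t7.png

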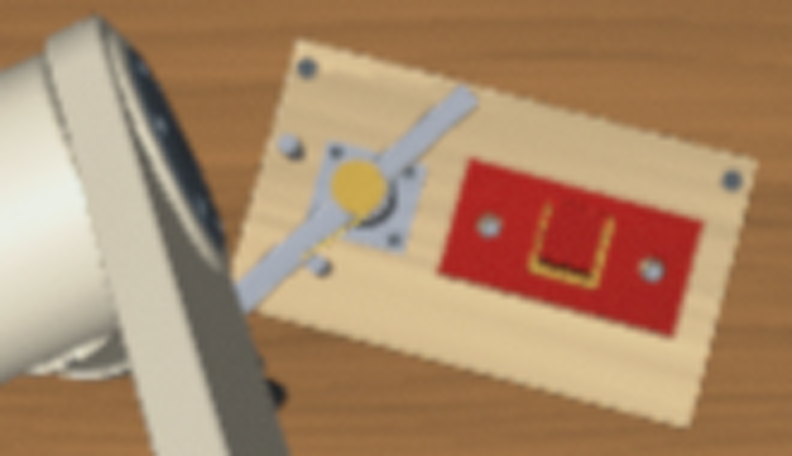

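The top view shows both dowels standing in the holes, and the fingers straddle the handle. I'll go down and grip it lightly.

```bash

python3 -m creep '100 -0.1 -0.1 2 0;100 -0.1 -0.1 4 0;100 -0.1 -0.1 5.5 0;100 -0.1 -0.1 6.3 0;100 -0.1 -0.1 6.3 0;100 -0.1 -0.1 6.3 0;60 -0.1 -0.1 6.3 0;30 -0.1 -0.1 6.3 0;0 -0.1 -0.1 6.3 0;0 -0.1 -0.1 6.3 0;0 -0.1 -0.1 6.3 0;0 -0.1 -0.1 6.3 0;0 -0.1 -0.1 6.3 0;0 -0.1 -0.1 6.3 0' 30
python3 - <<'E'
from h import *
foot(155)
for k in range(1,13):
    th=k/12; print(k,*go(handle(th),82,41.45-np.degrees(th)))
p,d=grab_frame('side');crop(p,'pics/s8.png',230,100,150,112,5.3)
E
```

```text
clock: 14.25
eef_pos: [545.9, 241.5, 237.8]
tcp_rot: [3.137, -0.0, 0.723]
contact_force: [-3.1, -2.5, 5.1]
opening: 0.227
t=14.25 rot [ 3.1368e+00 -1.0000e-04  7.2310e-01] toolz [ 0.0033 -0.0035 -1.    ] TCP [545.9 241.5 237.8] post origin [546.4 240.9  82.8] yaw 41.43 F [-3.1 -2.5  5.1] qv 0.001 op 0.227
1 [0.88 0.07 0.08] 4.8
2 [1.71 0.17 0.08] 9.5
3 [2.52 0.34 0.08] 14.3
4 [3.32 0.58 0.08] 19.1
5 [4.09 0.89 0.08] 23.9
6 [4.84 1.26 0.08] 28.6
7 [5.56 1.69 0.09] 33.4
8 [6.23 2.17 0.09] 38.2
9 [6.86 2.71 0.09] 42.9
10 [7.45 3.31 0.09] 47.7
11 [7.99 3.95 0.1 ] 52.5
12 [8.46 4.63 0.1 ] 57.3
```

View pics/s8.png

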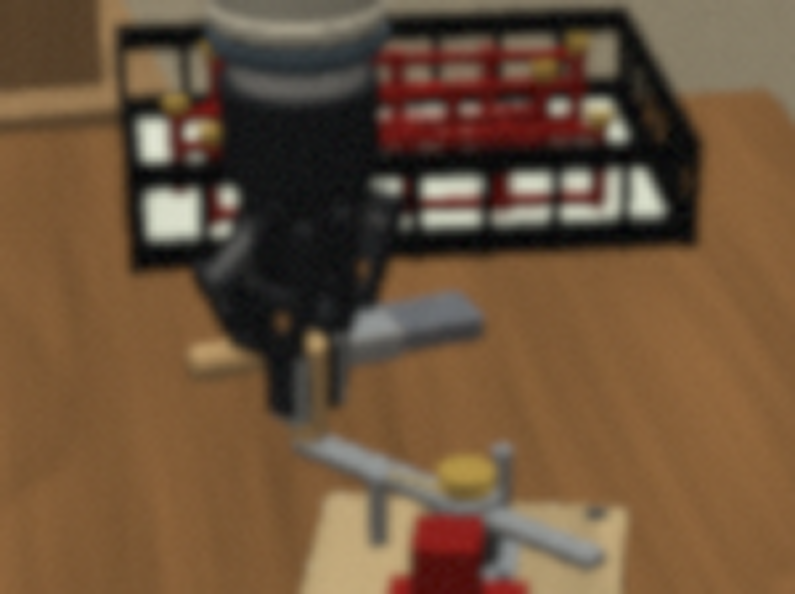

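The handle is held (opening about 19 mm). I'll swing the first half of the arc.

```bash

python3 -m creep '0 0.4 0 0 2.4;0 0.9 0.1 0 4.8;0 1.3 0.1 0 7.2;0 1.7 0.2 0 9.5;0 2.1 0.25 0 12;0 2.5 0.3 0 14.3;0 2.9 0.5 0 16.7;0 3.3 0.6 0 19.1;0 3.7 0.7 0 21.5;0 4.1 0.9 0 23.9;0 4.5 1.1 0 26.2;0 4.8 1.3 0 28.6;0 4.8 1.3 0 28.6;0 4.8 1.3 0 28.6'
python3 - <<'E'
from h import *
p,R=foot(155);v=p[:2]-PV;print("radius",np.hypot(*v),"theta",1-np.arctan2(-v@AX,v@AY))
for k in (7,8,9,10,11,12,12.3,12.6):
    th=k/12; print(k,*go(handle(th),82.8,41.45-np.degrees(min(th,1))))
E
```

```text
clock: 15.7
eef_pos: [589.9, 263.2, 237.8]
tcp_rot: [3.137, -0.001, 0.225]
contact_force: [-5.3, -2.4, 5.0]
opening: 0.226
t=15.70 rot [ 3.1369e+00 -8.0000e-04  2.2540e-01] toolz [ 0.0018 -0.0044 -1.    ] TCP [589.9 263.2 237.8] post origin [590.2 262.5  82.8] yaw 12.91 F [-5.3 -2.4  5. ] qv 0.003 op 0.226
radius 99.14246841935247 theta 0.4899046221301374
7 [ 0.93 -0.05  0.  ] 4.9
8 [1.76 0.06 0.  ] 9.7
9 [2.57 0.23 0.  ] 14.4
10 [3.37 0.47 0.01] 19.2
11 [4.15 0.78 0.01] 24.0
12 [4.89 1.15 0.01] 28.8
12.3 [5.11 1.27 0.01] 28.8
12.6 [5.32 1.4  0.01] 28.8
```

```bash

python3 -m creep '0 0.5 0 0 2.4;0 0.9 0 0 4.8;0 1.3 0 0 7.2;0 1.8 0.05 0 9.6;0 2.2 0.1 0 12;0 2.6 0.2 0 14.4;0 3 0.3 0 16.8;0 3.4 0.5 0 19.2;0 3.8 0.6 0 21.6;0 4.2 0.8 0 24;0 4.5 1 0 26.4;0 4.9 1.1 0 28.8;0 5.0 1.2 0 28.8;0 5.1 1.25 0 28.8;0 5.1 1.25 0 28.8'
python3 - <<'E'
from h import *
p,R=foot(155);v=p[:2]-PV;print("radius",np.hypot(*v),"theta",1-np.arctan2(-v@AX,v@AY));F=sense()["contact_force"][:2];print("F tang,rad",F@AX,F@AY)
p,d=grab_frame('side');crop(p,'pics/s9.png',230,100,150,112,5.3)
p,d=grab_frame('top');crop(p,'pics/t9.png',205,160,165,95,4.8);cv2.imwrite("pics/top9.png",p)
E
```

```text
clock: 17.2
eef_pos: [639.6, 261.9, 237.7]
tcp_rot: [3.133, 0.004, -0.276]
contact_force: [-18.3, -2.8, 14.2]
opening: 0.226
t=17.20 rot [ 3.1333  0.0045 -0.2758] toolz [-0.0066 -0.0068 -1.    ] TCP [639.6 261.9 237.7] post origin [638.6 260.8  82.7] yaw -15.8 F [-18.3  -2.8  14.2] qv 0.002 op 0.226
radius 98.1119105155322 theta 0.9854153785402036
F tang,rad -16.848730770142247 -7.636517847467223
```

View pics/s9.png

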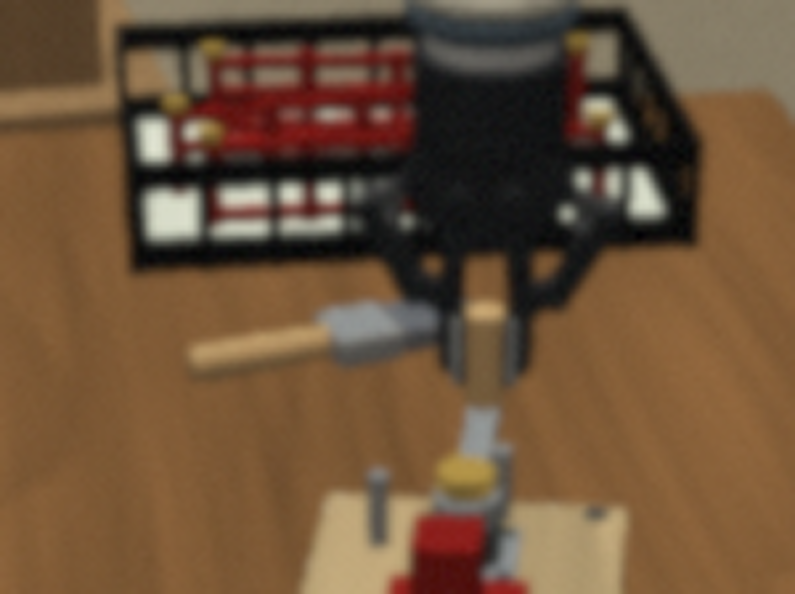

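View pics/t9.png

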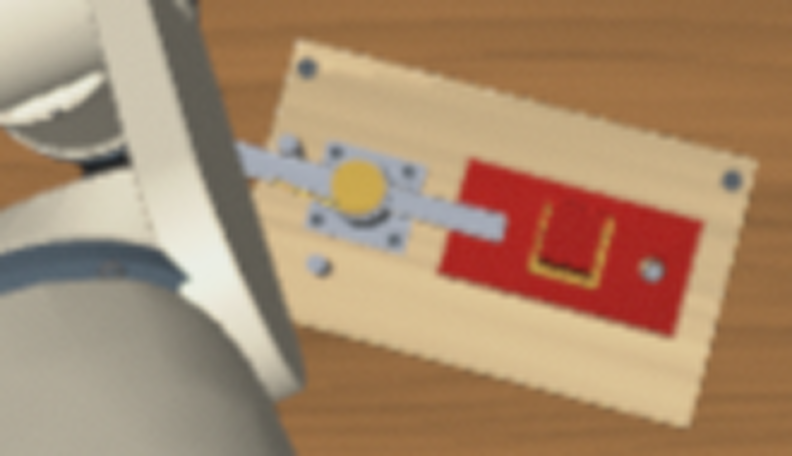

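The keeper lies over the foot, the bar is against the far pin at (290,147), and the push is 17 N against the spring's 8 N. I'll press 1 mm further to make sure this is the stop.

```bash

python3 -m creep '0 0.2 0 0 0;0 0.2 0 0 0;0 0.2 0 0 0;0 0.2 0 0 0;0 0.2 0 0 0'
python3 - <<'E'
from h import *
p,R=foot(155);v=p[:2]-PV;print("radius",np.hypot(*v),"theta",1-np.arctan2(-v@AX,v@AY));F=sense()["contact_force"][:2];print("F tang,rad",F@AX,F@AY)
E
```

```text
clock: 17.8
eef_pos: [639.9, 261.8, 237.7]
tcp_rot: [3.132, 0.008, -0.274]
contact_force: [-11.1, 1.8, 8.4]
opening: 0.225
t=17.80 rot [ 3.1323  0.0078 -0.274 ] toolz [-0.01   -0.0069 -0.9999] TCP [639.9 261.8 237.7] post origin [638.3 260.8  82.7] yaw -15.7 F [-11.1   1.8   8.4] qv 0.002 op 0.225
radius 98.01242562365006 theta 0.9832800979058641
F tang,rad -11.146811192108226 -1.2872813250134145
```

```bash

python3 -m creep '0 0.2 0 0 0;0 0.4 0 0 0;0 0.4 0 0 0;0 0.4 0 0 0;0 0.4 0 0 0;0 0.4 0 0 0;0 0.4 0 0 0;0 0.4 0 0 0'
python3 - <<'E'
from h import *
p,R=foot(155);v=p[:2]-PV;print("radius",np.hypot(*v),"theta",1-np.arctan2(-v@AX,v@AY));F=sense()["contact_force"][:2];print("F tang,rad",F@AX,F@AY)
p,d=grab_frame('top');crop(p,'pics/t10.png',205,160,165,95,4.8)
p,d=grab_frame('side');cv2.imwrite("pics/side10.png",p);Q=cloud("side",d);b=p.astype(int)
m=(b[...,2]>100)&(b[...,1]<50)&(abs(Q[...,0]-581)<80)&(abs(Q[...,1]-55)<80)&(Q[...,2]>30)&(Q[...,2]<45);print("foot top",m.sum(),Q[m][:,2].mean())
E
```

```text
clock: 18.6
eef_pos: [641.1, 261.7, 237.7]
tcp_rot: [3.131, 0.014, -0.273]
contact_force: [-17.7, 3.9, 11.2]
opening: 0.229
t=18.60 rot [ 3.1308  0.014  -0.2726] toolz [-0.0164 -0.0066 -0.9998] TCP [641.1 261.7 237.7] post origin [638.6 260.7  82.7] yaw -15.62 F [-17.7   3.9  11.2] qv 0.001 op 0.229
radius 98.00231999491716 theta 0.9857548727260872
F tang,rad -18.094569219739757 -1.1134311875395084
foot top 461 38.45158143142922
```

View pics/t10.png

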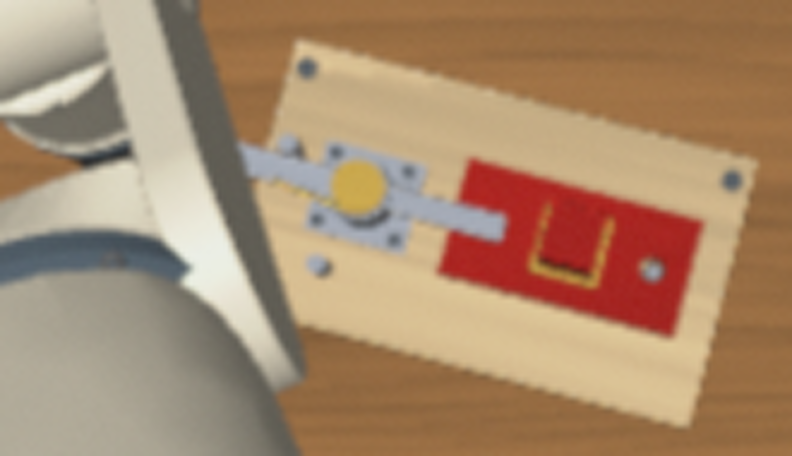

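View pics/side10.png

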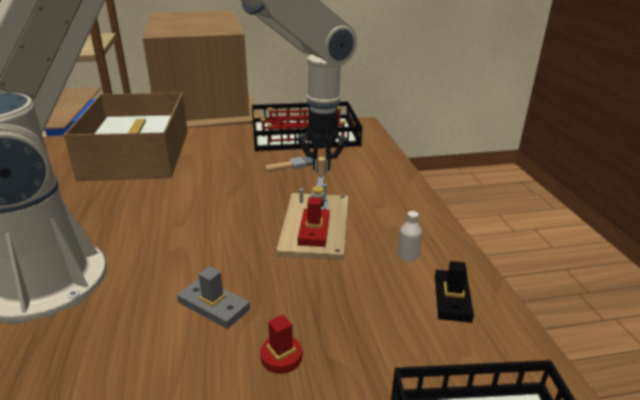

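The bar did not move under extra push, and the force rose to 18 N, so it is at the stop. The post is still seated and the bystanders haven't moved. Handing in.

```bash
python3 -c "
from rig import *
sign_off();s=sense();print(s['clock'],s['contact_force'])"
```

```text
the job is handed in; nothing more can be done
the job is handed in; nothing more can be done
```

The job is handed in at about 18.7 s on the clock. The red two-hole post is fully down on both dowels and released, and the gripper is holding the lever at its stop with the keeper over the foot.

**What I did:** I gripped the post, turned it about 44° and lowered it onto the dowels. I opened the jaws, backed straight up, then took the lever's wooden handle between the fingers and swung it along its arc to the stop.

**Last checks:**
- **Post:** The foot's top measured 38.5 mm above the bench before and after the swing, against 38 mm expected, and it was level. Both dowels showed in the holes before the keeper covered one.
- **Lever:** The bar rests against the far pin with the keeper over the foot. It stayed put as the push rose to 18 N, against the spring's 8 N.
- **Bystanders:** The round post, glue bottle and brush looked unmoved in the last picture.

**What disagreed:**
- The lever angle worked out from the gripper's position was 0.985 rad instead of 1.0, and the handle radius 98 mm instead of 100. That is within the measuring error and some finger flex.
- The tool picked up about 1° of tilt over the moves. I worked most of it out before seating; what came back during the final push is harmless.
- A state reading after hand-in was refused, so nothing was measured during the last second.

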